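# Slide a locked gauging carriage onto its plug

### The job

Check the bore of the perforated tube on the gauging slide: with the gripper's fingertips press the red button at the back of the carriage down, and keep it down while you push the carriage along, smoothly and without slamming, all the way to its end stop so that the brass plug is fully inside the tube. Then let the button spring back up and move clear. Only press and push: do not touch the clamped tube, and leave the loose parts beside the slide where they stand.

Things in the scene. Friction and masses are not known exactly. Their poses are not given: they have to be found in the camera images.
- fixture: Gauging slide bolted to the bench: green base plate 135 mm (x) by 370 mm (y), two steel rails, and at its +y end a yellow end block 115 mm wide, 105 mm high over the bench, with two black rubber bumpers and a brass plug (36 mm diameter, 80 mm long, axis 82 mm over the bench) that points along -y. Origin on the bench surface below the plate, midway between the rails; z up. The carriage slides along this frame's +y towards the yellow block.
- carriage (a joint): Position of the aluminium carriage (112 mm wide, 180 mm long, top 46 mm over the bench) along the fixture's +y, in m. Starts at 0; 0.13 is the end stop (carriage against the bumpers, plug fully inside the tube). About 2 to 3 N move it when the button is down; while the button is up it is locked (1 mm of play) at the start, and likewise at the stop; let up on the way, the button pops up and locks the carriage again every 26 mm.
- button (a joint): How far the red lock button is pressed down, in m: about 0 up (locked), 0.006 fully down (a hard stop). It springs up by itself; about 4 N start it and about 7.5 N hold it fully down. The lock is free only when the button is more than 4.5 mm down, so press it right down. At the end it springs up fully only if the carriage is within 4 mm of the stop.
- button_top (a point): Centre of the flat top of the red button, which rides on the carriage: 64 mm (fixture x) by 44 mm (fixture y), 60 mm over the bench when up, 14 mm proud of the carriage. It moves with the button and carriage.
- push_face (a point): On the face of the blue push block, which is fixed on the carriage; that upright face looks to the fixture's -y (towards the button), lies 30 mm in front (+y) of the button's centre and is 100 mm wide; the block is 18 mm thick and its top is 86 mm over the bench. The point lies mid-width on the face, 73 mm over the bench (13 mm over the raised button's top).
- tube: The perforated steel tube clamped on the carriage, lying along the fixture's y: 44 mm diameter, 100 mm long, axis 82 mm over the bench (top 104 mm; 111 mm at the 58 mm flange at its +y end). Origin at the centre of its rear end, 30 mm in front (+y) of the push face. Not to be touched.
- spare_tube: Bystander: loose perforated steel tube standing on its flange, 95 mm high, 50 mm diameter, flange 61 mm; origin at the centre of its underside. Leave alone.
- collar: Bystander: loose brass ring lying flat, 60 mm outside diameter, 22 mm high; origin at the centre of its underside. Leave alone.
- oil_can: Bystander: loose orange can, 52 mm diameter, 85 mm high; origin at the centre of its underside. Leave alone.

How it is judged:
By the outcome, as a careful person would: the job done as asked, in the order asked, and still so for the second after the job is handed in, with the robot touching nothing.
It also fails if it takes over 32 s, if anything falls off the work surface, if the arm or the gripper's body presses on something with over 40 N, if the wrist force passes 120 N, or if a joint passes its speed limit or range.

### The arm

A 6-joint arm with a two-finger parallel gripper is mounted at the origin on the work surface. World frame = base frame: x ahead of the robot, y to its left, z up, the work surface at z = 0. Lengths are in m, angles in rad, forces in N, time in s.
With the tool pointing down it reaches from about 0.35 to 0.975 m from the base axis. Payload 4.9 kg.
Tool frame: the origin (TCP) lies at the very end of the fingers, on their centre line; the grasp point (between the pads) lies behind it (manip.pinch_z is the y of the grasp point in the tool frame, in m); y points along the fingers, x is the direction in which the jaws open and shut, and the axes are right-handed (so a half turn about y gives the same grasp; the last joint's range is limited). The gripper opens to 85 mm and grips with 20 to 120 N. Pads are 22 mm wide; open, the fingers measure 114 mm over their backs; the gripper's body (76 mm by 85 mm) begins 54 mm behind the grasp point. The pads swing forward as they close: fully open they stand 13 mm farther back than shut.
Start: joints at [-1.319, 0.053, 1.613, -0, 1.476, -0.119], TCP at [0.226, -0.583, 0.208] pointing down, gripper open.
Joint ranges: [-3.01, 3.01], [-1.01, 2.22], [0.06, 2.58], [-1.02, 4.17], [0.09, 2.62], [-3.14, 3.14]. Speed limits (rad/s): [2.57, 2.57, 3.14, 3.14, 3.14, 3.14].

### API

Orientations are given as a unit quaternion [w, x, y, z].
In Python, from plant import manip gives the robot as it stands.
- The arm moves only by the tool drive_tool, never from a script. Its argument "motion" is a list of rows, each a list of 3 entries, a list of its own where there are three numbers: the shift along the tool's x, y, z in units of 25 mm (1.0 is 25 mm), then the turn, a rotation vector about the tool's x, y, z in units of 5 degrees (1.0 is 5 degrees), then the closure, from -1 (fully open) to 1 (shut). A call has 1 to 12 rows; each row shifts and turns the commanded pose from where the row before left it, along the tool's axes as they then stand; what a row does not reach is not made up. A row lasts 1/10 s, in which the tool goes at most 50 mm and 8.59 degrees, less where a joint would pass 70% of its speed; a pose out of reach is approached as far as the arm can. A call is refused whole if a number of a shift passes 1 or a number of a turn 1, either way. A call with a gripper value outside its range is refused whole. The fingers move at their own pace and stop on an object; the grip force is fixed at half the most. Time passes only in rows, so rows that do not move let the fingers close. It gives the time, the measured TCP pose, the force and the opening at its end, in the units of the state.
- manip.state(): the state, without advancing time (a new reading comes with each control period).
- manip.grab_frame(name): name is "side" or "top"; returns a dict with "img" (384x512x3 uint8, blue, green, red), "range_z" (384x512 float32, m along the optical axis (not along the pixel's ray), 0 where there is no reading), "camera_matrix" (3x3 intrinsics, pixels), "world_from_camera" (4x4, takes a point from camera to world coordinates). Camera axes: x right, y down, z forward; pixel columns grow to the right and rows downward; lengths in m; the calibration is good to about 2 mm. A picture is of the moment at which its call begins.
- manip.job_done(): hands the job in, once; it reports no verdict.
The state is a dict: "time": time; "joint_pos": joint angles; "joint_vel": joint speeds; "joint_efforts": joint torques, N m; "tool_pos": TCP position; "tool_rot": TCP orientation; "contact_force": force on the tool from outside, world axes, zero at the start; "ft_torque": the same for the moment, N m; "gripper_width": opening from 0.0 (shut) to 1.0 (fully open).
Only numpy, scipy, OpenCV 4.12 (cv2) and the standard library are available. Lean on these libraries where they do the work, as an engineer would, in place of code of your own. Each camera call takes 0.05 s, during which the arm holds its last target. There are 200 camera calls.

## Working session

There is one attempt and no reset: what is moved stays moved. The work goes in short steps, Python scripts to look and compute and a tool call to move; the robot and the scene stay as the last step left them, time stands still between calls to the robot, and variables do not carry over. Pictures are saved under pics/ and viewed, about 8 in all and at most 12, crops included, and the job is handed in when it is done.

Besides the shell and the picture viewer there is one more tool, called after "Request:" as name([rows], argument=value, ...), one row to a line, values as JSON. drive_tool: Moves the arm, as the interface text tells. Its arguments: {"type":"object","properties":{"motion":{"type":"array","items":{"type":"array"}}},"required":["motion"]}

```bash
mkdir -p pics; ls
cat > h.py <<'E'
import numpy as np, cv2, pickle
from plant import manip
def snap(n,tag):
    f=manip.grab_frame(n); cv2.imwrite(f'pics/{tag}.png',f['img']); pickle.dump(f,open(f'{tag}.pkl','wb')); return f
def pts(f):
    z=f['range_z']; K=np.array(f['camera_matrix']); T=np.array(f['world_from_camera'])
    v,u=np.indices(z.shape); c=np.stack([(u-K[0,2])/K[0,0]*z,(v-K[1,2])/K[1,1]*z,z],-1)
    return c@T[:3,:3].T+T[:3,3]
E
python3 - <<'E'
from h import *
print(manip.state(), manip.pinch_z)
a=snap('side','s0')['img'];b=snap('top','t0')['img']
for n in('s0','t0'):
    f=pickle.load(open(n+'.pkl','rb'));print(n,f['world_from_camera'],f['camera_matrix'])
cv2.imwrite('pics/both.png',cv2.resize(np.vstack([a,b]),(400*1,600)))
E
```

```text
pics
{'time': 0.0, 'joint_pos': array([-1.31900287e+00,  5.33639990e-02,  1.61431586e+00, -1.87386647e-07,
        1.47601679e+00, -1.18988819e-01]), 'joint_vel': array([-8.15384974e-04, -3.95225472e-04,  4.69338481e-05,  1.19453445e-03,
        1.01048229e-03,  1.22933918e-03]), 'joint_efforts': array([ 1.22543795e-03, -3.93689311e+01, -3.70169914e+01, -1.00029918e-04,
        7.14125839e-03, -1.47912264e-06]), 'tool_pos': array([ 0.22630027, -0.58185639,  0.2069456 ]), 'tool_rot': array([ 0.58408717, -0.5831074 ,  0.39982618, -0.39870661]), 'contact_force': array([ 0.42211008,  0.48961255, -0.90198959]), 'ft_torque': array([ 0.00488244, -0.01240266, -0.00481574]), 'gripper_width': 1.0022490438742573} -0.0187
s0 [[ 0.90707679 -0.29717029  0.29816356  0.41718874]
 [-0.42082945 -0.65810829  0.62433649 -0.43586591]
 [ 0.01068965 -0.69179715 -0.72201277  0.66344532]
 [ 0.          0.          0.          1.        ]] [[381.67279532   0.         255.82348898]
 [  0.         381.67279532 191.28437056]
 [  0.           0.           1.        ]]
t0 [[-0.02404967 -0.98753753  0.15553532  0.50783623]
 [-0.9996653   0.022272   -0.01316216  0.05425665]
 [ 0.00953405 -0.15579981 -0.98774264  0.91555096]
 [ 0.          0.          0.          1.        ]] [[451.52926118   0.         262.05098042]
 [  0.         451.52926118 191.83061498]
 [  0.           0.           1.        ]]
```

View pics/s0.png

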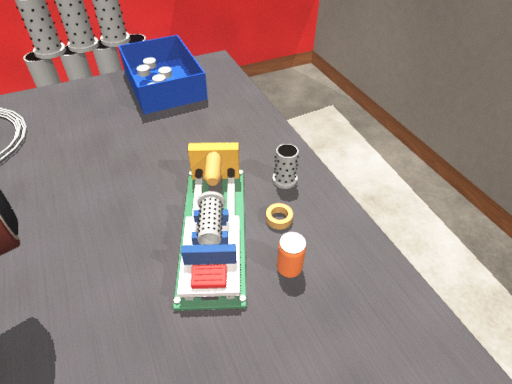

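View pics/t0.png

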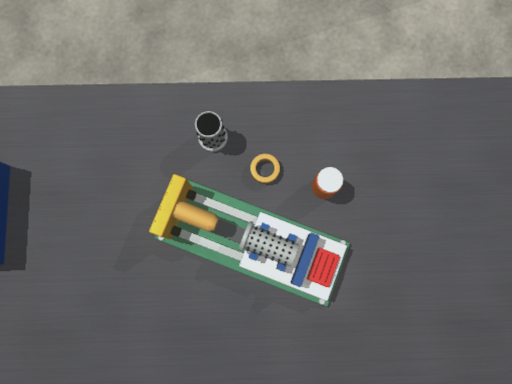

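The side view shows the slide, with the red button at about (209,276), the blue block at (209,255) and the yellow block at (214,160). In the top view the button is at (323,268), the yellow block at (171,207), and the can, ring and spare tube stand on the +x side. Next I measure these.

Run:
```python
from h import *
def ray(f,uv,h):
    K=np.array(f['camera_matrix']);T=np.array(f['world_from_camera'])
    d=T[:3,:3]@np.linalg.inv(K)@[uv[0],uv[1],1]; return T[:3,3]+d*(h-T[2,3])/d[2]
for n in('t0','s0'):
    f=pickle.load(open(n+'.pkl','rb'));P=pts(f);hsv=cv2.cvtColor(f['img'],cv2.COLOR_BGR2HSV);H,S,V=cv2.split(hsv)
    ws=(P[...,0]>.2)&(P[...,0]<.9)&(abs(P[...,1])<.45)&(f['range_z']>0)
    for name,m,h in(('red',((H<4)|(H>175))&(S>150)&(V>120),.06),('green',(H>55)&(H<90)&(S>80),.01),('blue',(H>105)&(H<125)&(S>120),.086),('yellow',(H>18)&(H<30)&(S>180),.105),):
        m=(m&ws).astype(np.uint8);c,_=cv2.findContours(m,0,2)
        if not c: continue
        if name=='green': c=[np.vstack(c)]
        c=max(c,key=cv2.contourArea);mm=np.zeros_like(m);cv2.drawContours(mm,[c],-1,1,-1);mm=mm&m
        q=P[mm>0]; zt=np.percentile(q[:,2],[5,50,90])
        top=q[q[:,2]>zt[2]-.008]
        xy=np.array([ray(f,p[0],h)[:2] for p in c])
        r=cv2.minAreaRect(xy.astype(np.float32)*1000)
        M=cv2.moments(c);cc=(M['m10']/M['m00'],M['m01']/M['m00'])
        print(n,name,'px',np.round(cc),'z',zt.round(3),'topmean',top.mean(0).round(4),'rayc',ray(f,cc,h).round(4),'rect',np.round(r[0],1),np.round(r[1],1),round(r[2],1))
        r2=cv2.minAreaRect((top[:,:2]*1000).astype(np.float32)); print('   toprect',np.round(r2[0],1),np.round(r2[1],1),round(r2[2],1))
```

```text
t0 red px [323. 267.] z [0.058 0.06  0.062] topmean [ 0.4971 -0.0681  0.0604] rayc [ 0.4971 -0.0682  0.06  ] rect [497.4 -68.3] [41.  61.4] 67.3
   toprect [497.4 -68.2] [41.1 61.5] 67.4
t0 green px [356. 287.] z [0.01  0.012 0.014] topmean [0.5574 0.0947 0.0125] rayc [ 0.4558 -0.1375  0.01  ] rect [553.2  64.5] [366.7 133.3] 67.3
   toprect [553.2  64.5] [366.  133.2] 67.3
t0 blue px [305. 259.] z [0.083 0.086 0.088] topmean [ 0.5121 -0.0315  0.0863] rayc [ 0.5122 -0.0314  0.086 ] rect [512.8 -31.5] [17.1 97.1] 67.3
   toprect [512.6 -31.9] [16.3 97.1] 67.4
s0 red px [209. 286.] z [0.053 0.058 0.061] topmean [ 0.4967 -0.0876  0.0578] rayc [ 0.4932 -0.0894  0.06  ] rect [497.4 -88.6] [26.6 64.5] 89.7
   toprect [497.4 -87.2] [23.8 64.4] 89.5
s0 green px [210. 250.] z [0.011 0.013 0.014] topmean [0.5484 0.0332 0.0128] rayc [0.5308 0.0148 0.01  ] rect [552.6  58.7] [353.9 133.1] 67.4
   toprect [552.6  57.9] [352.6 132.6] 67.4
s0 blue px [208. 248.] z [0.085 0.087 0.088] topmean [ 0.5151 -0.0322  0.0868] rayc [ 0.5149 -0.0314  0.086 ] rect [515.5 -30.3] [19.1 95.5] 68.3
   toprect [514.9 -31.8] [18.6 95.4] 68.2
```

```bash
cat > plan.py <<'E'
from h import *
from scipy.spatial.transform import Rotation as R
d=np.array([np.cos(np.radians(67.35)),np.sin(np.radians(67.35)),0]);fx=np.array([d[1],-d[0],0])
B=np.array([.4973,-.0683,.06])
def rep(goal=None):
    s=manip.state();q=s['tool_rot'];Rt=R.from_quat([q[1],q[2],q[3],q[0]]);M=Rt.as_matrix()
    r=s['tool_pos']-B
    print('t',round(s['time'],2),'pos',s['tool_pos'].round(4),'rel fx,fy,z(mm)',(np.array([r@fx,r@d,r[2]])*1e3).round(1),'F',(np.array([s['contact_force']@fx,s['contact_force']@d,s['contact_force'][2]])).round(1),'grip',round(s['gripper_width'],2))
    for sg in(1,-1):
        y=np.array([0,0,-1.]);x=sg*fx;G=np.column_stack([x,y,np.cross(x,y)])
        print(' turn units',((Rt.inv()*R.from_matrix(G)).as_rotvec(degrees=True)/5).round(2))
    if goal is not None:
        D=B+fx*goal[0]/1e3+d*goal[1]/1e3+[0,0,goal[2]/1e3]-s['tool_pos']; print(' shift units now-frame',(M.T@D/.025).round(2),'after: x/y/z',(G.T@D/.025).round(2),'(sg=-1 frame)')
    print(' tool axes',M.round(2).tolist(),'j',s['joint_pos'].round(2))
E
python3 -c "
from plan import *
rep([0,15,60])"
```

```text
t 0.1 pos [ 0.2263 -0.5819  0.2071] rel fx,fy,z(mm) [ -52.3 -578.4  147.1] F [-0.  -0.8 -0.1] grip 1.0
 turn units [-0.01 -9.22 -0.02]
 turn units [ 2.000e-02  2.678e+01 -1.000e-02]
 shift units now-frame [-15.65   3.52  17.96] after: x/y/z [ -2.09   3.48 -23.74] (sg=-1 frame)
 tool axes [[0.36, -0.0, 0.93], [-0.93, 0.0, 0.36], [-0.0, -1.0, 0.0]] j [-1.32  0.05  1.61  0.    1.48 -0.12]
```

Request:
drive_tool([
  [[0, 0, 0], [0, -1, 0], 1],
  [[0, 0, 0], [0, -1, 0], 1],
  [[0, 0, 0], [0, -1, 0], 1],
  [[0, 0, 0], [0, -1, 0], 1],
  [[0, 0, 0], [0, -1, 0], 1],
  [[0, 0, 0], [0, -1, 0], 1],
  [[0, 0, 0], [0, -1, 0], 1],
  [[0, 0, 0], [0, -1, 0], 1],
  [[0, 0, 0], [0, -1, 0], 1],
  [[0, 0, 0], [0, -0.22, 0], 1],
  [[0.2, 0, 0.5], [0, 0, 0], 1],
  [[0.2, 0, 1], [0, 0, 0], 1],
])

```text
time: 1.3
tool_pos: [0.2502, -0.5516, 0.2078]
tool_rot: [0.693, -0.693, 0.14, -0.14]
contact_force: [0.2, -0.3, 0.2]
gripper_width: -0.002
```

Request:
drive_tool([
  [[0.2, 0, 1], [0, 0, 0], 1],
  [[0.2, 0, 1], [0, 0, 0], 1],
  [[0.2, 0, 1], [0, 0, 0], 1],
  [[0.2, 0, 1], [0, 0, 0], 1],
  [[0.2, 0, 1], [0, 0, 0], 1],
  [[0.2, 0, 1], [0, 0, 0], 1],
  [[0.2, 0, 1], [0, 0, 0], 1],
  [[0.2, 0, 1], [0, 0, 0], 1],
  [[0, 0, 1], [0, 0, 0], 1],
  [[0, 0, 1], [0, 0, 0], 1],
  [[0, 0, 1], [0, 0, 0], 1],
  [[0, 0, 1], [0, 0, 0], 1],
])

```text
time: 2.5
tool_pos: [0.403, -0.2884, 0.2081]
tool_rot: [0.693, -0.693, 0.139, -0.139]
contact_force: [0.7, 0.3, 0.4]
gripper_width: 0.003
```

```bash
python3 -c "
from plan import *
rep([0,15,40])"
```

```text
t 2.5 pos [ 0.403  -0.2884  0.2081] rel fx,fy,z(mm) [  -2.2 -239.5  148.1] F [0.5 0.6 0.4] grip 0.0
 turn units [-0.   -0.01  0.  ]
 turn units [-0.000e+00  3.599e+01 -1.000e-02]
 shift units now-frame [ 0.08  4.33 10.18] after: x/y/z [ -0.09   4.32 -10.18] (sg=-1 frame)
 tool axes [[0.92, 0.0, 0.39], [-0.39, 0.0, 0.92], [0.0, -1.0, 0.0]] j [-0.77 -0.26  1.91  0.    1.5  -0.38]
```

Request:
drive_tool([
  [[0.1, 0, 1], [0, 0, 0], 1],
  [[0, 0, 1], [0, 0, 0], 1],
  [[0, 0, 1], [0, 0, 0], 1],
  [[0, 0, 1], [0, 0, 0], 1],
  [[0, 0, 1], [0, 0, 0], 1],
  [[0, 0, 1], [0, 0, 0], 1],
  [[0, 0, 1], [0, 0, 0], 1],
  [[0, 0, 1], [0, 0, 0], 1],
  [[0, 0.5, 1], [0, 0, 0], 1],
  [[0, 1, 0.7], [0, 0, 0], 1],
  [[0, 1, 0.4], [0, 0, 0], 1],
  [[0, 1, 0], [0, 0, 0], 1],
])

```text
time: 3.7
tool_pos: [0.5023, -0.0562, 0.1199]
tool_rot: [0.694, -0.693, 0.138, -0.139]
contact_force: [-0.1, 0.2, 0.1]
gripper_width: 0.002
```

Request:
drive_tool([
  [[0, 0.8, 0], [0, 0, 0], 1],
  [[0, 0.4, 0], [0, 0, 0], 1],
  [[0, 0, 0], [0, 0, 0], 1],
])

```text
time: 4.0
tool_pos: [0.5008, -0.0574, 0.089]
tool_rot: [0.693, -0.693, 0.14, -0.138]
contact_force: [-0.6, -1.0, -0.5]
gripper_width: -0.001
```

```bash
python3 -c "
from plan import *
rep([0,15,0])
a=snap('side','s1')['img'];b=snap('top','t1')['img']
c=[cv2.resize(a[160:340,130:310],(400,400)),cv2.resize(b[160:340,220:400],(400,400))]
cv2.imwrite('pics/c1.png',np.hstack(c))"
```

```text
t 4.0 pos [ 0.5008 -0.0574  0.089 ] rel fx,fy,z(mm) [-1.  11.4 29. ] F [-0.1 -1.2 -0.5] grip -0.0
 turn units [ 0.   -0.01 -0.04]
 turn units [6.000e-02 3.599e+01 1.000e-02]
 shift units now-frame [0.04 1.16 0.15] after: x/y/z [-0.04  1.16 -0.15] (sg=-1 frame)
 tool axes [[0.92, -0.0, 0.39], [-0.39, 0.0, 0.92], [-0.0, -1.0, -0.0]] j [-0.26 -0.13  2.    0.    1.28  0.13]
```

View pics/c1.png

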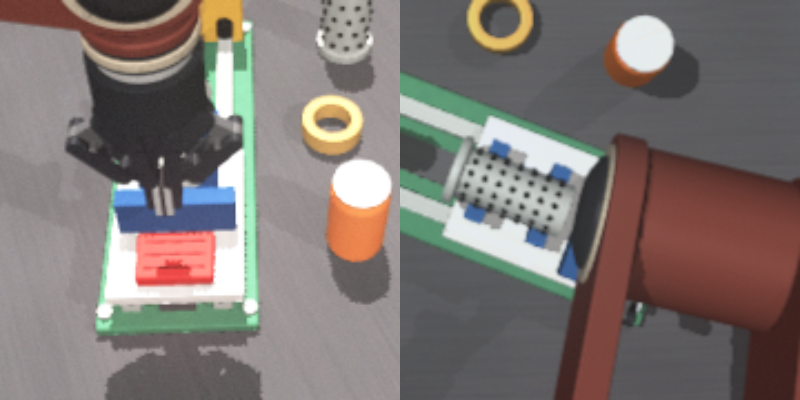

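The fingertips are shut and stand just above and behind the blue block's top edge in the side view (crop px 165,213), centred over the button. Now I go down onto the button.

Request:
drive_tool([
  [[0, 0.5, 0.08], [0, 0, 0], 1],
  [[0, 0.4, 0], [0, 0, 0], 1],
  [[0, 0.15, 0], [0, 0, 0], 1],
  [[0, 0.1, 0], [0, 0, 0], 1],
  [[0, 0, 0], [0, 0, 0], 1],
])

```text
time: 4.6
tool_pos: [0.5026, -0.0564, 0.0614]
tool_rot: [0.693, -0.693, 0.139, -0.139]
contact_force: [0.7, 0.1, 0.2]
gripper_width: -0.0
```

Request:
drive_tool([
  [[0, 0.08, 0], [0, 0, 0], 1],
  [[0, 0.08, 0], [0, 0, 0], 1],
  [[0, 0, 0], [0, 0, 0], 1],
])

```text
time: 4.9
tool_pos: [0.5028, -0.0564, 0.0578]
tool_rot: [0.693, -0.693, 0.139, -0.139]
contact_force: [-1.2, -0.0, -0.2]
gripper_width: 0.001
```

```bash
python3 -c "
from plan import *
rep([0,15,-6])"
```

```text
t 4.9 pos [ 0.5028 -0.0564  0.0578] rel fx,fy,z(mm) [ 0.5 13.1 -2.2] F [-1.1 -0.5 -0.2] grip 0.0
 turn units [ 0. -0. -0.]
 turn units [ 0. 36.  0.]
 shift units now-frame [-0.02  0.15  0.08] after: x/y/z [ 0.02  0.15 -0.08] (sg=-1 frame)
 tool axes [[0.92, -0.0, 0.39], [-0.39, 0.0, 0.92], [-0.0, -1.0, -0.0]] j [-0.26 -0.09  2.02  0.    1.21  0.14]
```

Request:
drive_tool([
  [[0, 0.08, 0], [0, 0, 0], 1],
  [[0, 0, 0], [0, 0, 0], 1],
])

```text
time: 5.1
tool_pos: [0.5028, -0.0564, 0.0558]
tool_rot: [0.693, -0.693, 0.139, -0.139]
contact_force: [-0.1, -0.3, 0.3]
gripper_width: -0.0
```

Request:
drive_tool([
  [[0, 0.08, 0], [0, 0, 0], 1],
  [[0, 0, 0], [0, 0, 0], 1],
])

```text
time: 5.3
tool_pos: [0.5027, -0.0564, 0.0537]
tool_rot: [0.693, -0.693, 0.139, -0.139]
contact_force: [-0.4, 0.2, -1.0]
gripper_width: 0.002
```

Request:
drive_tool([
  [[0, 0.06, 0], [0, 0, 0], 1],
  [[0, 0, 0], [0, 0, 0], 1],
])

```text
time: 5.5
tool_pos: [0.5028, -0.0564, 0.0522]
tool_rot: [0.693, -0.693, 0.139, -0.139]
contact_force: [0.8, -0.2, 0.0]
gripper_width: 0.0
```

```bash
python3 -c "
from plan import *
a=snap('side','s2')['img']
cv2.imwrite('pics/c2.png',cv2.resize(a[210:310,150:283],(800,600),interpolation=cv2.INTER_CUBIC))"
```

```text
(no output)
```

View pics/c2.png

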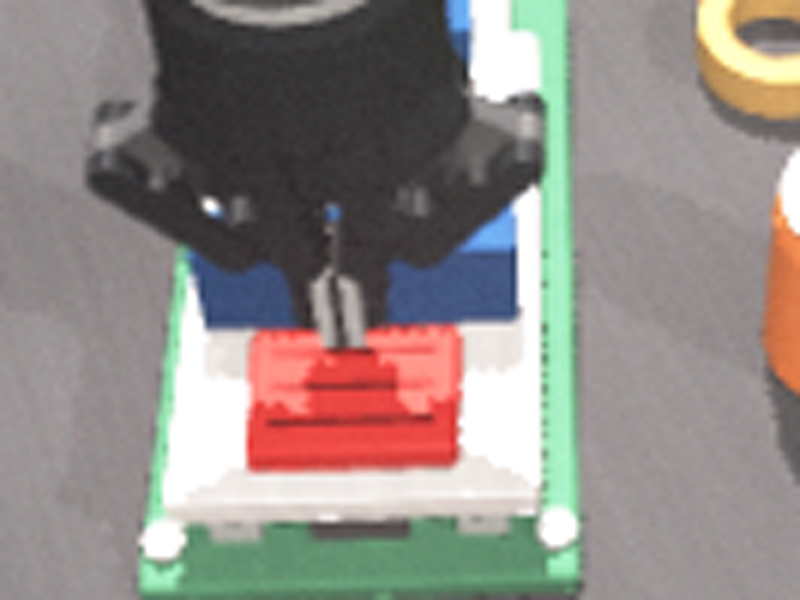

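Run:
```python
from plan import *
f=pickle.load(open('s2.pkl','rb'));P=pts(f)-B
for v in range(256,292,2):
    print(v,[(round(P[v,u]@d*1e3,0),round(P[v,u,2]*1e3,0),f['img'][v,u].tolist()) for u in(204,207,220)])
```

```text
256 [(np.float64(5.0), np.float64(55.0), [119, 120, 127]), (np.float64(1.0), np.float64(59.0), [128, 131, 138]), (np.float64(32.0), np.float64(13.0), [127, 86, 66])]
258 [(np.float64(4.0), np.float64(49.0), [120, 122, 130]), (np.float64(4.0), np.float64(49.0), [161, 163, 172]), (np.float64(32.0), np.float64(6.0), [125, 83, 64])]
260 [(np.float64(4.0), np.float64(44.0), [138, 140, 149]), (np.float64(3.0), np.float64(44.0), [153, 158, 164]), (np.float64(33.0), np.float64(-1.0), [128, 87, 68])]
262 [(np.float64(4.0), np.float64(38.0), [173, 175, 182]), (np.float64(3.0), np.float64(38.0), [149, 153, 160]), (np.float64(33.0), np.float64(-8.0), [129, 86, 68])]
264 [(np.float64(3.0), np.float64(32.0), [171, 175, 182]), (np.float64(3.0), np.float64(32.0), [138, 142, 149]), (np.float64(24.0), np.float64(-1.0), [100, 96, 189])]
266 [(np.float64(4.0), np.float64(25.0), [172, 177, 184]), (np.float64(3.0), np.float64(26.0), [90, 92, 101]), (np.float64(19.0), np.float64(-0.0), [135, 145, 255])]
268 [(np.float64(14.0), np.float64(2.0), [67, 70, 180]), (np.float64(16.0), np.float64(-1.0), [49, 50, 1
[... 1185 characters left out ...]
 [70, 74, 236])]
284 [(np.float64(-19.0), np.float64(2.0), [73, 77, 243]), (np.float64(-18.0), np.float64(-0.0), [75, 81, 244]), (np.float64(-19.0), np.float64(0.0), [80, 85, 246])]
286 [(np.float64(-21.0), np.float64(-2.0), [61, 64, 216]), (np.float64(-21.0), np.float64(-1.0), [62, 64, 213]), (np.float64(-20.0), np.float64(-5.0), [62, 63, 212])]
288 [(np.float64(-19.0), np.float64(-11.0), [142, 149, 229]), (np.float64(-20.0), np.float64(-10.0), [137, 144, 220]), (np.float64(-20.0), np.float64(-11.0), [198, 204, 225])]
290 [(np.float64(-22.0), np.float64(-13.0), [230, 233, 241]), (np.float64(-22.0), np.float64(-13.0), [230, 234, 240]), (np.float64(-23.0), np.float64(-13.0), [230, 234, 240])]
```

The depth shows the visible fingertip ends (px 207,267) still about 22 mm over the button top, although the reported TCP is lower. No contact force agrees with that, so I go down in small steps, guided by force.

Request:
drive_tool([
  [[0, 0.12, 0], [0, 0, 0], 1],
  [[0, 0.12, 0], [0, 0, 0], 1],
  [[0, 0, 0], [0, 0, 0], 1],
])

```text
time: 5.85
tool_pos: [0.5025, -0.0563, 0.0458]
tool_rot: [0.693, -0.693, 0.139, -0.138]
contact_force: [-0.2, -0.2, -0.1]
gripper_width: 0.003
```

Run:
```python
from plan import *
rep()
f=snap('side','s3');P=pts(f)-B
for v in range(258,282,2):
    print(v,[(round(P[v,u]@fx*1e3),round(P[v,u]@d*1e3,0),round(P[v,u,2]*1e3,0),f['img'][v,u].tolist()) for u in(204,208)])
cv2.imwrite('pics/c3.png',cv2.resize(f['img'][220:300,155:261],(800,600),interpolation=cv2.INTER_CUBIC))
```

```text
t 5.85 pos [ 0.5025 -0.0563  0.0458] rel fx,fy,z(mm) [  0.1  13.1 -14.2] F [-0.1 -0.3 -0.1] grip 0.0
 turn units [ 0.   -0.   -0.01]
 turn units [2.0e-02 3.6e+01 0.0e+00]
 tool axes [[0.92, -0.0, 0.39], [-0.39, 0.0, 0.92], [-0.0, -1.0, -0.0]] j [-0.26 -0.07  2.02  0.    1.19  0.14]
258 [(-1, np.float64(5.0), np.float64(48.0), [161, 165, 171]), (6, np.float64(0.0), np.float64(54.0), [86, 87, 93])]
260 [(-2, np.float64(5.0), np.float64(42.0), [130, 133, 140]), (5, np.float64(5.0), np.float64(42.0), [170, 174, 182])]
262 [(-2, np.float64(4.0), np.float64(38.0), [158, 161, 169]), (5, np.float64(3.0), np.float64(38.0), [170, 174, 183])]
264 [(-2, np.float64(2.0), np.float64(34.0), [172, 174, 182]), (4, np.float64(3.0), np.float64(32.0), [172, 178, 184])]
266 [(-3, np.float64(4.0), np.float64(25.0), [173, 176, 183]), (4, np.float64(3.0), np.float64(25.0), [165, 167, 175])]
268 [(-4, np.float64(4.0), np.float64(18.0), [174, 178, 186]), (3, np.float64(4.0), np.float64(17.0), [158, 161, 169])]
270 [(-6, np.float64(11.0), np.float64(0.0), [63, 67, 208]), (2, np.float64(10.0), np.float64(1.0), [63, 66, 228])]
272 [(-5, np.float64(6.0), np.float64(1.0), [66, 70, 233]), (2, np.float64(7.0), np.float64(-1.0), [63, 67, 231])]
274 [(-5, np.float64(2.0), np.float64(1.0), [46, 47, 154]), (2, np.float64(1.0), np.float64(2.0), [48, 50, 155])]
276 [(-5, np.float64(-1.0), np.float64(0.0), [62, 66, 233]), (2, np.float64(-1.0), np.float64(0.0), [64, 69, 233])]
278 [(-5, np.float64(-5.0), np.float64(-1.0), [64, 67, 231]), (2, np.float64(-6.0), np.float64(0.0), [63, 66, 231])]
280 [(-4, np.float64(-11.0), np.float64(2.0), [47, 49, 156]), (3, np.float64(-10.0), np.float64(0.0), [52, 54, 176])]
```

View pics/c3.png

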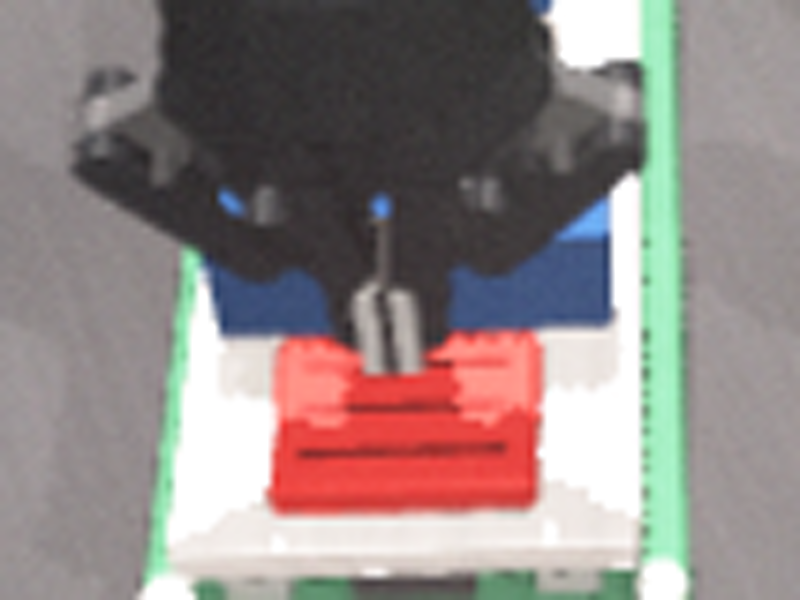

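The tips moved down with the commanded step and still show a gap of about 16 mm. I check the gripper body's height over the tips before going on, because the tube lies ahead.

Run:
```python
from plan import *
f=pickle.load(open('s3.pkl','rb'));P=(pts(f)-B)
for v in range(150,270,5):
    print(v,[(round(P[v,u]@fx*1e3),round(P[v,u]@d*1e3),round(P[v,u,2]*1e3),int(f['img'][v,u].mean())) for u in(170,190,205,215,235)])
f=pickle.load(open('t0.pkl','rb'));P=(pts(f)-B)
print('top start view')
f=pickle.load(open('s1.pkl','rb'));P=(pts(f)-B)
print([(v,round(P[v,204]@d*1e3),round(P[v,204,2]*1e3)) for v in range(240,264,2)])
```

```text
150 [(-11, -44, 332, 73), (10, -41, 328, 78), (26, -39, 326, 74), (37, -33, 321, 116), (52, 296, 44, 160)]
155 [(-12, -43, 323, 74), (10, -43, 323, 171), (26, -40, 320, 174), (37, -37, 317, 81), (52, 298, 28, 159)]
160 [(-13, -46, 318, 192), (9, -46, 318, 63), (26, -43, 314, 55), (37, -39, 311, 169), (52, 297, 13, 160)]
165 [(-14, -47, 312, 168), (9, -48, 312, 55), (25, -45, 309, 57), (36, -39, 303, 161), (51, 296, -2, 157)]
170 [(-14, -48, 305, 48), (9, -51, 307, 56), (25, -47, 303, 52), (36, -42, 298, 53), (51, 298, -20, 144)]
175 [(-15, -51, 300, 48), (8, -51, 300, 51), (24, -48, 296, 53), (36, -43, 291, 53), (50, 299, -37, 144)]
180 [(-16, -50, 291, 49), (7, -52, 292, 45), (24, -49, 289, 51), (35, -44, 283, 52), (50, 292, -48, 120)]
185 [(-18, -50, 283, 78), (6, -51, 283, 46), (23, -49, 280, 53), (34, -39, 270, 164), (50, 275, -47, 122)]
190 [(-20, -47, 271, 165), (5, -51, 274, 46), (22, -47, 270, 44), (33, -38, 260, 81), (50, 260, -49, 122)]
195 [(-22, -45, 260, 74), (3, -44, 258, 120), (20, -40, 253, 92), (29, -7, 218, 89), (50, 243, -48, 182)]
200 [(-103, 242, -60, 152), (-3, 
[... 902 characters left out ...]
00, 60), (54, 3, 100, 60)]
245 [(-52, 1, 93, 52), (-24, 20, 67, 105), (4, 2, 90, 67), (18, 20, 65, 59), (53, 3, 86, 84)]
250 [(-86, 98, -57, 135), (-23, 10, 66, 55), (-1, 23, 46, 85), (19, 8, 66, 64), (52, 37, 24, 172)]
255 [(-85, 88, -61, 139), (-23, 2, 62, 57), (0, 12, 46, 90), (18, 7, 53, 68), (51, 32, 15, 88)]
260 [(-84, 75, -59, 142), (-32, 32, 3, 88), (1, 2, 46, 73), (13, 34, -2, 90), (51, 33, -3, 92)]
265 [(-82, 63, -59, 146), (-34, 31, -13, 195), (-1, 3, 29, 124), (14, 20, 2, 168), (50, 29, -13, 230)]
top start view
[(240, 1, 104), (242, 2, 99), (244, 1, 94), (246, 2, 87), (248, 1, 83), (250, 1, 77), (252, 2, 71), (254, 1, 65), (256, 1, 60), (258, 32, 8), (260, 32, 2), (262, 32, -5)]
```

The body and linkages stand well above the tips (knuckles at +46 mm, body at +97 mm or more), so the path is clear of the block and tube. I continue down.

Request:
drive_tool([
  [[0, 0.16, 0], [0, 0, 0], 1],
  [[0, 0.16, 0], [0, 0, 0], 1],
  [[0, 0.08, 0], [0, 0, 0], 1],
  [[0, 0, 0], [0, 0, 0], 1],
])

```text
time: 6.3
tool_pos: [0.5027, -0.0563, 0.0365]
tool_rot: [0.693, -0.693, 0.139, -0.139]
contact_force: [-2.6, 0.5, 3.2]
gripper_width: 0.004
```

Request:
drive_tool([
  [[0, 0.08, 0], [0, 0, 0], 1],
  [[0, 0.08, 0], [0, 0, 0], 1],
  [[0, 0, 0], [0, 0, 0], 1],
])

```text
time: 6.6
tool_pos: [0.5031, -0.0564, 0.0328]
tool_rot: [-0.693, 0.693, -0.139, 0.139]
contact_force: [-2.1, 0.6, 6.3]
gripper_width: -0.004
```

Request:
drive_tool([
  [[0, 0.08, 0], [0, 0, 0], 1],
  [[0, 0, 0], [0, 0, 0], 1],
])

```text
time: 6.8
tool_pos: [0.5032, -0.0565, 0.031]
tool_rot: [-0.693, 0.693, -0.139, 0.139]
contact_force: [-3.3, 0.2, 6.2]
gripper_width: 0.002
```

Request:
drive_tool([
  [[0, 0.06, 0], [0, 0, 0], 1],
  [[0, 0, 0], [0, 0, 0], 1],
])

```text
time: 7.0
tool_pos: [0.5032, -0.0565, 0.0308]
tool_rot: [-0.693, 0.693, -0.139, 0.139]
contact_force: [-7.4, 2.8, 14.1]
gripper_width: -0.002
```

The button is at its hard stop with about 14 N on it. I push forward with a gentle start.

Request:
drive_tool([
  [[0, 0.02, 0.04], [0, 0, 0], 1],
  [[0, 0, 0.06], [0, 0, 0], 1],
  [[0, 0, 0.08], [0, 0, 0], 1],
  [[0, 0, 0.1], [0, 0, 0], 1],
  [[0, 0, 0.1], [0, 0, 0], 1],
])

```text
time: 7.5
tool_pos: [0.5069, -0.0478, 0.0308]
tool_rot: [-0.693, 0.694, -0.139, 0.139]
contact_force: [-8.4, 0.8, 16.1]
gripper_width: -0.0
```

Run:
```python
from plan import *
rep()
f=snap('side','s4');P=pts(f)-B
cv2.imwrite('pics/c4.png',cv2.resize(f['img'][140:300,130:343],(800,600),interpolation=cv2.INTER_CUBIC))
```

```text
t 7.5 pos [ 0.5069 -0.0478  0.0308] rel fx,fy,z(mm) [  1.   22.6 -29.2] F [-8.  -2.5 16.1] grip -0.0
 turn units [ 0.01  0.   -0.01]
 turn units [-1.0e-02 -3.6e+01 -1.0e-02]
 tool axes [[0.92, -0.0, 0.38], [-0.38, -0.0, 0.92], [-0.0, -1.0, -0.0]] j [-0.24 -0.04  2.02 -0.    1.16  0.16]
```

View pics/c4.png

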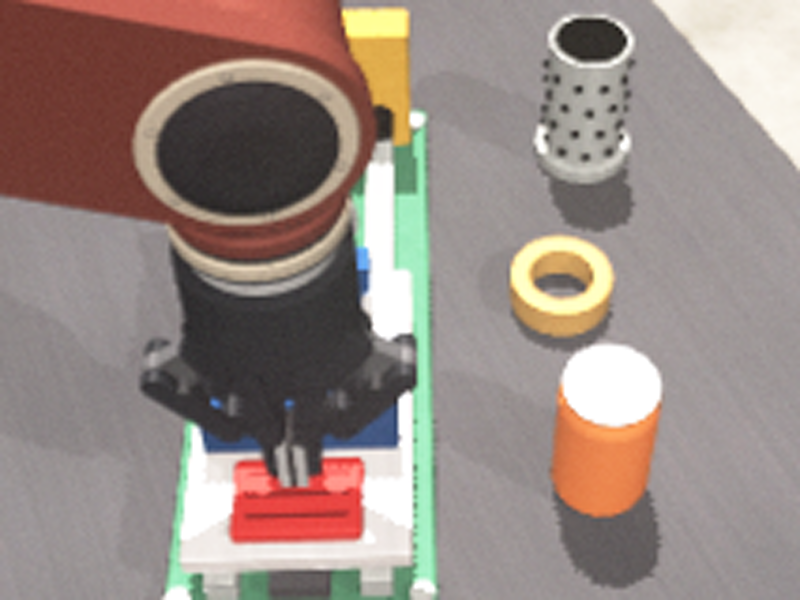

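The tip is on the button and the carriage seems to be moving with it; its rear edge at crop y≈560 has left the plate corners. I keep going at constant speed.

Request:
drive_tool([
  [[0, 0, 0.12], [0, 0, 0], 1],
  [[0, 0, 0.15], [0, 0, 0], 1],
  [[0, 0, 0.15], [0, 0, 0], 1],
  [[0, 0, 0.15], [0, 0, 0], 1],
  [[0, 0, 0.15], [0, 0, 0], 1],
  [[0, 0, 0.15], [0, 0, 0], 1],
  [[0, 0, 0.15], [0, 0, 0], 1],
  [[0, 0, 0.15], [0, 0, 0], 1],
  [[0, 0, 0.15], [0, 0, 0], 1],
  [[0, 0, 0.15], [0, 0, 0], 1],
])

```text
time: 8.55
tool_pos: [0.5211, -0.0136, 0.0308]
tool_rot: [-0.693, 0.693, -0.139, 0.139]
contact_force: [-7.9, 1.0, 16.6]
gripper_width: -0.002
```

```bash
cat > red.py <<'E'
from plan import *
import sys
rep()
for n,t in(('side',sys.argv[1]),):
    f0=pickle.load(open('s0.pkl','rb'))
    for g in(f0,snap(n,t)):
        P=pts(g)-B;H,S,V=cv2.split(cv2.cvtColor(g['img'],cv2.COLOR_BGR2HSV))
        m=((H<6)|(H>174))&(S>130)&(V>120)&(abs(P[...,2])<.012)&(P@d>-.1)&(P@d<.2)&(abs(P@fx)<.05)
        w=(S<40)&(V>150)&(abs(P[...,2]+.014)<.006)&(abs(P@fx)<.05)&(P@d>-.1)&(P@d<.3)
        print(t,'red fy 1/50/99',(np.percentile(P[m]@d,[1,50,99])*1e3).round(1),'z',np.percentile(P[m][:,2]*1e3,[10,50,90]).round(1),'white top rear fy',(np.percentile(P[w]@d,[1,2,5])*1e3).round(1))
E
python3 red.py s5
```

```text
t 8.55 pos [ 0.5211 -0.0136  0.0308] rel fx,fy,z(mm) [  0.9  59.7 -29.2] F [-7.6 -2.1 16.6] grip -0.0
 turn units [ 0.    0.   -0.01]
 turn units [-1.0e-02 -3.6e+01 -1.0e-02]
 tool axes [[0.92, -0.0, 0.38], [-0.38, -0.0, 0.92], [-0.0, -1.0, -0.0]] j [-0.17 -0.01  1.99 -0.    1.16  0.23]
s5 red fy 1/50/99 [-20.5  -7.3  22.5] z [-3.8  0.7  2.4] white top rear fy [-28.5 -28.3 -27.8]
s5 red fy 1/50/99 [25.8 40.1 67.2] z [-7.5 -5.3 -3.7] white top rear fy [17.6 17.9 18.2]
```

The carriage is at about 46 mm, moving with the tip without slip, and the button is down. About 84 mm remain.

Request:
drive_tool([
  [[0, 0, 0.15], [0, 0, 0], 1],
  [[0, 0, 0.15], [0, 0, 0], 1],
  [[0, 0, 0.15], [0, 0, 0], 1],
  [[0, 0, 0.15], [0, 0, 0], 1],
  [[0, 0, 0.15], [0, 0, 0], 1],
  [[0, 0, 0.15], [0, 0, 0], 1],
  [[0, 0, 0.15], [0, 0, 0], 1],
  [[0, 0, 0.15], [0, 0, 0], 1],
  [[0, 0, 0.15], [0, 0, 0], 1],
  [[0, 0, 0.15], [0, 0, 0], 1],
  [[0, 0, 0.15], [0, 0, 0], 1],
  [[0, 0, 0.15], [0, 0, 0], 1],
])

```text
time: 9.8
tool_pos: [0.5385, 0.0281, 0.0308]
tool_rot: [0.693, -0.693, 0.139, -0.139]
contact_force: [-7.6, 1.2, 15.2]
gripper_width: -0.001
```

Request:
drive_tool([
  [[0, 0, 0.15], [0, 0, 0], 1],
  [[0, 0, 0.15], [0, 0, 0], 1],
  [[0, 0, 0.15], [0, 0, 0], 1],
  [[0, 0, 0.12], [0, 0, 0], 1],
  [[0, 0, 0.12], [0, 0, 0], 1],
  [[0, 0, 0.1], [0, 0, 0], 1],
  [[0, 0, 0.08], [0, 0, 0], 1],
])

```text
time: 10.5
tool_pos: [0.5469, 0.0483, 0.0308]
tool_rot: [0.693, -0.693, 0.139, -0.139]
contact_force: [-7.7, 1.2, 16.8]
gripper_width: -0.002
```

```bash
python3 red.py s6
```

```text
t 10.5 pos [0.5469 0.0483 0.0308] rel fx,fy,z(mm) [  0.9 126.7 -29.2] F [-7.6 -1.9 16.8] grip -0.0
 turn units [-0.  0. -0.]
 turn units [-1.0e-02 -3.6e+01  1.0e-02]
 tool axes [[0.92, -0.0, 0.38], [-0.38, 0.0, 0.92], [-0.0, -1.0, 0.0]] j [-0.05  0.05  1.93  0.    1.16  0.35]
s6 red fy 1/50/99 [-20.5  -7.3  22.5] z [-3.8  0.7  2.4] white top rear fy [-28.5 -28.3 -27.8]
s6 red fy 1/50/99 [ 92.8 107.4 134.6] z [-7.2 -5.1 -3.7] white top rear fy [84.7 84.9 85.2]
```

Request:
drive_tool([
  [[0, 0, 0.08], [0, 0, 0], 1],
  [[0, 0, 0.08], [0, 0, 0], 1],
  [[0, 0, 0.08], [0, 0, 0], 1],
  [[0, 0, 0.08], [0, 0, 0], 1],
  [[0, 0, 0.08], [0, 0, 0], 1],
  [[0, 0, 0.06], [0, 0, 0], 1],
  [[0, 0, 0.06], [0, 0, 0], 1],
  [[0, 0, 0.04], [0, 0, 0], 1],
])

```text
time: 11.35
tool_pos: [0.5523, 0.0612, 0.0308]
tool_rot: [0.694, -0.693, 0.139, -0.139]
contact_force: [-7.6, 1.0, 15.1]
gripper_width: 0.001
```

Request:
drive_tool([
  [[0, 0, 0.04], [0, 0, 0], 1],
  [[0, 0, 0.04], [0, 0, 0], 1],
  [[0, 0, 0.04], [0, 0, 0], 1],
])

```text
time: 11.65
tool_pos: [0.5533, 0.0636, 0.0308]
tool_rot: [-0.693, 0.694, -0.139, 0.139]
contact_force: [-8.9, -2.7, 15.7]
gripper_width: 0.001
```

```bash
python3 red.py s7
```

```text
t 11.65 pos [0.5533 0.0636 0.0308] rel fx,fy,z(mm) [  0.9 143.3 -29.2] F [-7.2 -5.9 15.7] grip 0.0
 turn units [ 0.01  0.   -0.  ]
 turn units [-1.0e-02 -3.6e+01 -1.0e-02]
 tool axes [[0.92, -0.0, 0.38], [-0.38, -0.0, 0.92], [-0.0, -1.0, -0.0]] j [-0.02  0.07  1.91 -0.    1.16  0.38]
s7 red fy 1/50/99 [-20.5  -7.3  22.5] z [-3.8  0.7  2.4] white top rear fy [-28.5 -28.3 -27.8]
s7 red fy 1/50/99 [109.5 124.7 151.2] z [-7.2 -5.2 -3.6] white top rear fy [100.8 101.2 101.8]
```

Request:
drive_tool([
  [[0, 0, 0.04], [0, 0, 0], 1],
  [[0, 0, 0.02], [0, 0, 0], 1],
  [[0, 0, 0], [0, 0, 0], 1],
])

```text
time: 12.0
tool_pos: [0.5534, 0.0636, 0.0308]
tool_rot: [-0.692, 0.695, -0.139, 0.138]
contact_force: [-10.8, -5.2, 16.8]
gripper_width: -0.002
```

The carriage is against the stop: the push force rose to about 9 N with no further motion. I let the button up slowly and lift clear.

Request:
drive_tool([
  [[0, -0.06, 0], [0, 0, 0], 1],
  [[0, -0.06, 0], [0, 0, 0], 1],
  [[0, -0.06, 0], [0, 0, 0], 1],
  [[0, -0.06, 0], [0, 0, 0], 1],
  [[0, -0.06, 0], [0, 0, 0], 1],
  [[0, -0.08, 0], [0, 0, 0], 1],
  [[0, -0.1, 0], [0, 0, 0], 1],
  [[0, -0.2, 0], [0, 0, 0], 1],
  [[0, -0.3, 0], [0, 0, 0], 1],
  [[0, -0.5, 0], [0, 0, 0], 1],
  [[0, -0.8, 0], [0, 0, 0], 1],
  [[0, -1, 0], [0, 0, 0], 1],
])

```text
time: 13.2
tool_pos: [0.553, 0.0651, 0.1111]
tool_rot: [-0.693, 0.693, -0.139, 0.138]
contact_force: [0.2, 0.2, -0.3]
gripper_width: -0.003
```

Request:
drive_tool([
  [[0, -1, 0], [0, 0, 0], 1],
  [[0, -1, 0], [0, 0, 0], 1],
  [[0, 0, -1], [0, 0, 0], 1],
  [[0, 0, -1], [0, 0, 0], 1],
  [[0, 0, -1], [0, 0, 0], 1],
  [[0, 0, -1], [0, 0, 0], 1],
  [[0, 0, -1], [0, 0, 0], 1],
  [[0, 0, -1], [0, 0, 0], 1],
  [[0, 0, -1], [0, 0, 0], 1],
  [[0, 0, -1], [0, 0, 0], 1],
  [[0, 0, -1], [0, 0, 0], 1],
  [[0, 0, 0], [0, 0, 0], 1],
])

```text
time: 14.4
tool_pos: [0.4665, -0.1447, 0.1616]
tool_rot: [-0.693, 0.693, -0.14, 0.141]
contact_force: [-0.1, 0.6, 0.4]
gripper_width: -0.001
```

```bash
python3 red.py s8; python3 -c "
from h import *
f=snap('top','t8'); a=cv2.imread('pics/s8.png')
cv2.imwrite('pics/c8.png',np.hstack([cv2.resize(a[130:310,130:310],(400,400)),cv2.resize(f['img'][100:340,130:370],(400,400))]))"
```

```text
t 14.4 pos [ 0.4665 -0.1447  0.1616] rel fx,fy,z(mm) [  1.  -82.3 101.6] F [-0.3  0.5  0.4] grip -0.0
 turn units [ 0.01 -0.04  0.02]
 turn units [-3.000e-02  3.596e+01  1.000e-02]
 tool axes [[0.92, 0.0, 0.39], [-0.39, -0.0, 0.92], [0.0, -1.0, -0.0]] j [-0.45 -0.25  1.97 -0.    1.42 -0.05]
s8 red fy 1/50/99 [-20.5  -7.3  22.5] z [-3.8  0.7  2.4] white top rear fy [-28.5 -28.3 -27.8]
s8 red fy 1/50/99 [109.5 134.  153.1] z [-1.5  0.7  2.2] white top rear fy [111.8 112.6 115.8]
```

View pics/c8.png

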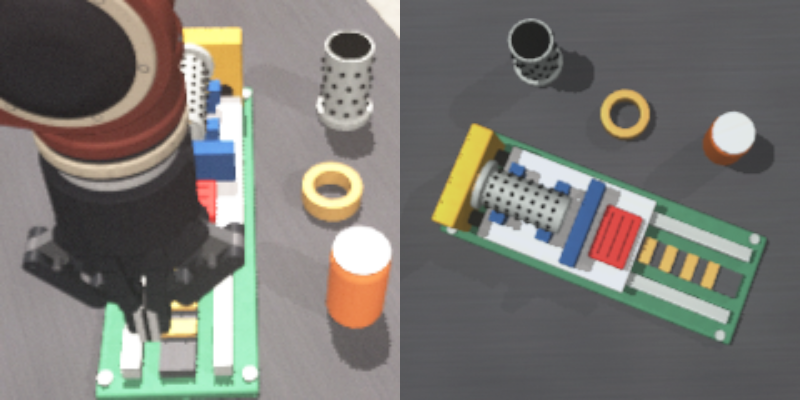

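The top view shows the carriage at the yellow block, with the tube over the plug, the button (crop 617,237) raised, and the loose parts standing. I do a last numeric check from the top view, then hand in.

Run:
```python
from plan import *
out=[]
for n in('t0','t8'):
    f=pickle.load(open(n+'.pkl','rb'));P=pts(f)-B;H,S,V=cv2.split(cv2.cvtColor(f['img'],cv2.COLOR_BGR2HSV))
    m=((H<4)|(H>175))&(S>150)&(V>120)&(abs(P@fx)<.05)&(P[...,2]<.02); q=P[m];out.append(np.array([q@fx,q@d,q[:,2]]).mean(1)*1e3)
    w=P[f['range_z']>0]; 
print(out,out[1]-out[0])
a,b=[pickle.load(open(n+'.pkl','rb'))['img'] for n in('t0','t8')]
print('bystander diff',[int(cv2.absdiff(a,b)[y0:y1,x0:x1].max()) for x0,x1,y0,y1 in((190,232,105,155),(247,284,150,185),(310,346,164,202))])
manip.job_done();print(manip.state()['time'])
```

```text
[array([-0.22860405,  0.10641605,  0.4236597 ]), array([-3.82613937e-02,  1.29724780e+02,  5.10580685e-01])] [1.90342661e-01 1.29618364e+02 8.69209888e-02]
bystander diff [4, 5, 4]
the job is handed in; nothing more can be done
the job is handed in; nothing more can be done
```

The gauging job is done and handed in. I pressed the red button fully down with the shut fingertips, at about 15 N. Holding it down, I pushed the carriage smoothly to its end stop. I then eased the button up and moved the gripper clear; the clock read about 14.5 s before hand-in.

**Last checks**
- **Carriage:** the top view shows 129.6 mm of travel against the 130 mm nominal, within calibration error. At the end the push force rose to about 9 N with no further motion.
- **Button:** it is back at its starting height, to within 0.1 mm.
- **Loose parts:** the spare tube, ring and oil can show no change between the first and last top images.
- **Robot:** the measured contact force is zero, so it is touching nothing.
- **Tube:** I did not measure contact with the clamped tube directly. I saw none in the images, and the gripper body stayed well above it.

**What disagreed**
- **Fingertip height:** the reported tool tip (TCP) was about 25–30 mm lower than the real fingertips. I went by the depth image and contact force instead.
- **Sideways force:** about 8 N across the slide appeared while pressing. I did not find its cause, and it had no visible effect.

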